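# Settle the bead and press the tray's label holder home

### The arm

A 7-joint arm with a two-finger parallel gripper is mounted at the origin on the work surface. World frame = base frame: x ahead of the robot, y to its left, z up, the work surface at z = 0. Lengths are in m, angles in degrees, forces in N, time in s.
With the tool pointing down it reaches from about 0.425 to 0.875 m from the base axis. Payload 4.7 kg.
Tool frame: the origin (TCP) lies between the finger pads; the fingertips stand 8 mm ahead of it and the grasp point (between the pads) lies 11 mm behind it (env.tip_extent is the distance from the TCP to the fingertips, in m); z points along the fingers, y is the line along which they close (so a half turn about z gives the same grasp; the last joint's range is limited). The gripper opens to 87 mm and grips with 3 to 60 N. Pads are 19 mm wide; open, the fingers measure 117 mm over their backs; the gripper's body (75 mm by 190 mm) begins 51 mm behind the grasp point.
Start: joints at [68.531, 18.392, -4.016, 83.108, 1.295, 78.541, -3.26], TCP at [0.246, -0.602, 0.231] pointing down, gripper open.
Joint ranges: [-163.93, 163.93], [-17.29, 119.83], [-79.2, 71.16], [3.27, 140.29], [-89.18, 269.18], [5.43, 117.66], [-154.24, 154.24]. Speed limits (degrees/s): [147.25, 147.25, 180, 180, 180, 180, 180].

### API

Orientations are given as [roll, pitch, yaw] about the fixed x, y, z axes, in that order (R = Rz(yaw) Ry(pitch) Rx(roll)).
In Python, from cell import sensors, vision, workorder, env gives the robot as it stands.
- The arm moves only by the tool drive_tool, never from a script. Its argument "moves" is a list of rows, each an object of numbers: "x", "y", "z": the shift along the tool's x, y, z in mm; "rx", "ry", "rz": the turn, a rotation vector about the tool's x, y, z in rad; "fingers": the closure, from -1 (fully open) to 1 (shut). In form: [{"x": .., "y": .., "z": .., "rx": .., "ry": .., "rz": .., "fingers": ..}, ...]. A call has 1 to 20 rows; each row is the pose to reach, as a shift and turn from the pose commanded when the call began, along the tool's axes at that moment; what a row does not reach only later rows make up. A row lasts 1/8 s, in which the tool goes at most 62.5 mm and 10.7 degrees, less where a joint would pass 70% of its speed; a pose out of reach is approached as far as the arm can. A call with a gripper value outside its range is refused whole. The fingers move at their own pace and stop on an object; "force" is the grip in N (left out, the last holds). Time passes only in rows, so rows that repeat a pose let the fingers close. It gives the time, the measured TCP pose, the force, the opening and the grip force at its end, in the units of the state.
- sensors.get_obs(): the state, without advancing time (a new reading comes with each control period).
- vision.read_camera(name): name is "scene" or "top" or "wrist"; returns a dict with "image" (400x640x3 uint8, red, green, blue), "fx", "fy", "cx", "cy" (pixels), "k1" (the pictures are not rectified: a ray, as slopes to the right and down, at radius r is drawn at 1 + k1 r^2 times it, then the intrinsics apply), "R" (3x3) and "t" (3): a world point X has camera coordinates R X + t. Camera axes: x right, y down, z forward; pixel columns grow to the right and rows downward; lengths in m; the calibration is good to about 2 mm. A picture is of the moment at which its call begins. There is no depth.
- workorder.sign_off(): hands the job in; it is judged then, once.
The state is a dict: "time_s": time; "qpos": joint angles; "joint_velocities": joint speeds; "effort": joint torques, N m; "tool_pos": TCP position; "tool_rot": TCP orientation; "force": force on the tool from outside, world axes, zero at the start; "wrist_torque": the same for the moment, N m; "grip_width": finger opening in m; "grasp_force": force on a finger pad.
Only numpy, scipy, OpenCV 4.12 (cv2) and the standard library are available. Lean on these libraries where they do the work, as an engineer would, in place of code of your own. Each camera call takes 0.05 s, during which the arm holds its last target. There are 200 camera calls.

### The job

Lift the front of the wooden object tray by its tab until it is tipped about 20 degrees and the loose bead has rolled over into the trough at the back, then lower it level again without letting it drop. Then take the narrower of the two label holders from its wooden block, push it down behind the metal lip on the front of the tray, against the spring, until it is fully home, and finish while still holding it pressed home, because the spring lifts it when you let go. Leave everything else where it stands.

Things in the scene. Friction and masses are not known exactly. Their poses are not given: they have to be found in the camera images.
- tray (a joint): Tip angle of the object tray, rad: 0 level, on its stop, to 0.8 as the front rises; horizontal hinge at its rear lower edge, 30 mm above the table. An open dark-wood box 180 (front to back) x 220 x 45 mm on a fixed grey stage, front towards the robot, rim 75 mm above the table when level. About 0.5 kg: 3 N at the tab lifts it, and it falls back when released
- tab (a point): Grip point of the steel pull tab, front of the tray, left part: a bar 14 mm wide (y), 16 mm high, sticking out 45 mm; this point is 27 mm out, mid-height, 62 mm above the table when level. Room to pinch it from above across y. Axes are the tray's and tip with it: x front to back, y left, z up. The hinge line runs along y, 207 mm behind (+x) and 32 mm below this point
- slot_home (a point): Where the centre of the label holder's underside is when fully home in the slot on the tray's front, right part; tray axes (x front to back, y left, z up); 35 mm above the table. The slot is 7 mm (x) between front wall and metal lip, 62 mm long (y), open above. The lip rises 21 mm above this point, then flares out to 31 mm (mouth about 12 mm); the wall (tray rim) rises 40 mm
- shoe (a joint): How far the sprung floor of the label slot is pressed down, m: 0 free, 0.007 at its stop = fully home. The spring begins at 3 N and needs 8 N at the stop
- trough (a point): Middle of the trough at the back of the tray's left half, at bead-centre height; tray axes. It is 62 mm long (x), 97 mm wide (y). In front of it the lane's floor rises by 6 degrees from the tray's front wall to a crest, then drops 10 mm into the trough
- bead_center (a point): Centre of the loose terracotta bead, a ball 20 mm across; starts at the front end of the lane
- label_holder: The narrower aluminium label holder: upright plate 4 mm thick (x), 56 mm wide (y; lowest 12 mm only 46), 84 mm tall in all; the top 28 mm is a grip 10 mm thick, 40 mm wide. Both faces alike. Origin: centre of its underside, z up. Stands 25 mm deep in the slot of a fixed wooden block 37 mm high, underside 12 mm above the table; lift it straight out. About 50 g
- wide_holder: The other label holder, 90 mm wide but otherwise alike, in its own block; does not fit the slot; leave it alone. Origin: centre of its underside
- bottle: Amber bottle, 56 mm across, 130 mm tall; bystander. Origin: centre of underside
- beaker: Glass beaker, 64 mm across, 80 mm tall; bystander. Origin: centre of underside
- brush: Brush about 180 mm long lying on the table; bystander
- spatula: Spatula about 190 mm long lying on the table; bystander
- jar: Squat jar, 60 mm across, 60 mm tall; bystander. Origin: centre of underside
- weight: Steel weight with a knob, 40 mm across, 48 mm tall; bystander. Origin: centre of underside
- cork_ring: Cork ring, 80 mm across, 18 mm high; bystander. Origin: centre of underside
Mind the look-alikes: they are no part of the job. Leave any purple or turquoise look-alike of the label_holder alone.

How it is judged:
By the outcome, as a careful person would: the job done as asked, in the order asked, and still so for the second after the job is handed in, while the arm keeps its last pose, push and grip.
It also fails if it takes over 67 s, if anything falls off the work surface, if the arm or the gripper's body presses on something with over 40 N, if the wrist force passes 120 N, or if a joint passes its speed limit or range.

## Working session

There is one attempt and no reset: what is moved stays moved. The work goes in short steps, Python scripts to look and compute and a tool call to move; the robot and the scene stay as the last step left them, time stands still between calls to the robot, and variables do not carry over. Pictures are saved under pics/ and viewed, at most 10 in all, crops included, and the job is handed in when it is done.

Besides the shell and the picture viewer there is one more tool, called after "Emit:" as name(argument=value, ...) on one line, values as JSON. drive_tool: Moves the arm, as the interface text tells. Its arguments: {"type":"object","properties":{"moves":{"type":"array"},"force":{"type":"number"}},"required":["moves"]}

```bash
ls; mkdir -p pics
python3 - <<'E'
from cell import sensors, vision, env
import cv2
o=sensors.get_obs(); print({k:o[k] for k in ("time_s","tool_pos","tool_rot","grip_width","force")}, env.tip_extent)
for n in ("scene","top"):
    c=vision.read_camera(n); cv2.imwrite(f"pics/{n}0.png",c["image"][:,:,::-1])
    print(n,c["fx"],c["fy"],c["cx"],c["cy"],c["k1"],c["R"],c["t"])
E
```

```text
pics
{'time_s': 0.0, 'tool_pos': array([ 0.24616682, -0.60100925,  0.22946753]), 'tool_rot': array([-1.79892820e+02,  6.11784835e-03,  2.22793291e+01]), 'grip_width': 0.08684402724202259, 'force': array([-0.14241483, -0.59973362,  0.02624468])} 0.008
scene 515.5164544932071 515.5164544932071 323.43207663311415 199.05725636557017 -0.06425647647330328 [[ 0.85145447  0.52441138  0.00424018]
 [ 0.35691898 -0.57354562 -0.73732914]
 [-0.38423186  0.6293156  -0.67552036]] [-0.48921476 -0.14096083  1.56942294]
top 517.5252399153794 517.5252399153794 313.8435752385429 204.16182419466284 -0.17141474170524928 [[-0.00756882 -0.99989152 -0.01263582]
 [-0.98097114  0.00987598 -0.19390226]
 [ 0.19400601  0.01092776 -0.98093947]] [0.02400658 0.57156829 1.25032045]
```

View pics/scene0.png

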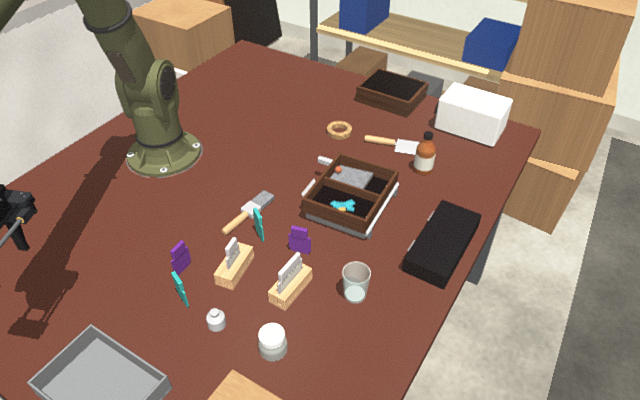

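View pics/top0.png

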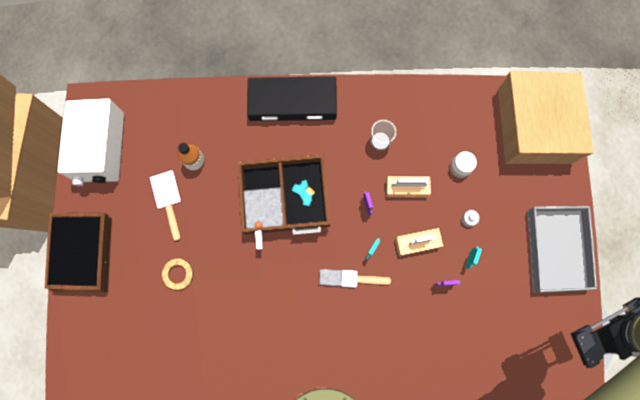

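The top view shows the tray centred at about (283,195), with the tab at (258,238), the bead at (258,226) and the slot lip at (307,231). The blocks are at (420,241), which looks like the narrow holder, and at (410,186), the wide one. Next I'll zoom in.

```bash
cat > h.py <<'E'
import numpy as np, cv2
from cell import vision, sensors
def cam(n): return vision.read_camera(n)
def und(c,uv):
    K=np.array([[c["fx"],0,c["cx"]],[0,c["fy"],c["cy"]],[0,0,1.]])
    return cv2.undistortPoints(np.array(uv,float).reshape(-1,1,2),K,np.array([c["k1"],0,0,0.])).reshape(-1,2)
def rays(c,uv):
    R,t=np.array(c["R"]),np.array(c["t"]); s=und(c,uv)
    return -R.T@t, np.c_[s,np.ones(len(s))]@R
def onplane(c,uv,z):
    o,d=rays(c,uv); return o+d*((z-o[2])/d[:,2])[:,None]
def two(c1,u1,c2,u2):
    o1,d1=rays(c1,[u1]);o2,d2=rays(c2,[u2]);d1,d2=d1[0],d2[0]
    s=np.linalg.lstsq(np.c_[d1,-d2],o2-o1,rcond=None)[0]
    a,b=o1+s[0]*d1,o2+s[1]*d2
    return (a+b)/2,np.linalg.norm(a-b)
def proj(c,X):
    R,t=np.array(c["R"]),np.array(c["t"]); p=np.atleast_2d(X)@R.T+t; s=p[:,:2]/p[:,2:]
    s=s*(1+c["k1"]*(s**2).sum(1))[:,None]
    return s*[c["fx"],c["fy"]]+[c["cx"],c["cy"]]
def zoom(im,x0,y0,w,h,k,f):
    cv2.imwrite(f,cv2.resize(im[y0:y0+h,x0:x0+w,::-1],None,fx=k,fy=k,interpolation=cv2.INTER_CUBIC))
E
python3 - <<'E'
from h import *
t=cam("top");s=cam("scene")
zoom(t["image"],235,145,130,110,6,"pics/tz.png")
a=cv2.resize(t["image"][170:260,370:460],None,fx=6,fy=6,interpolation=cv2.INTER_CUBIC)
zoom(s["image"],210,145,200,150,4,"pics/sz.png")
cv2.imwrite("pics/tb.png",a[:,:,::-1])
E
```

```text
(no output)
```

View pics/tz.png

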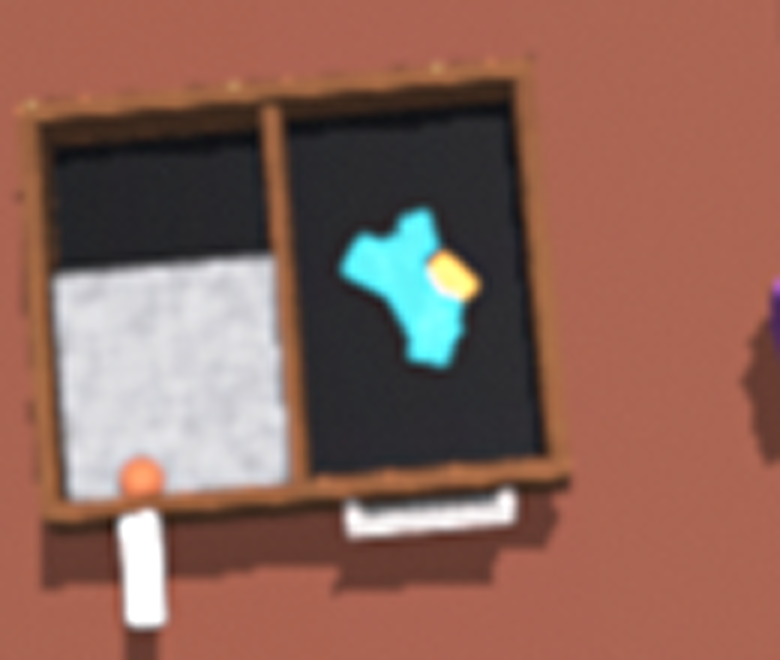

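View pics/tb.png

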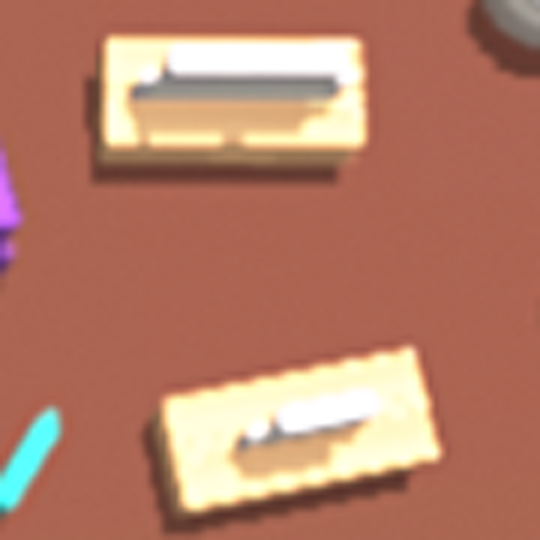

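View pics/sz.png

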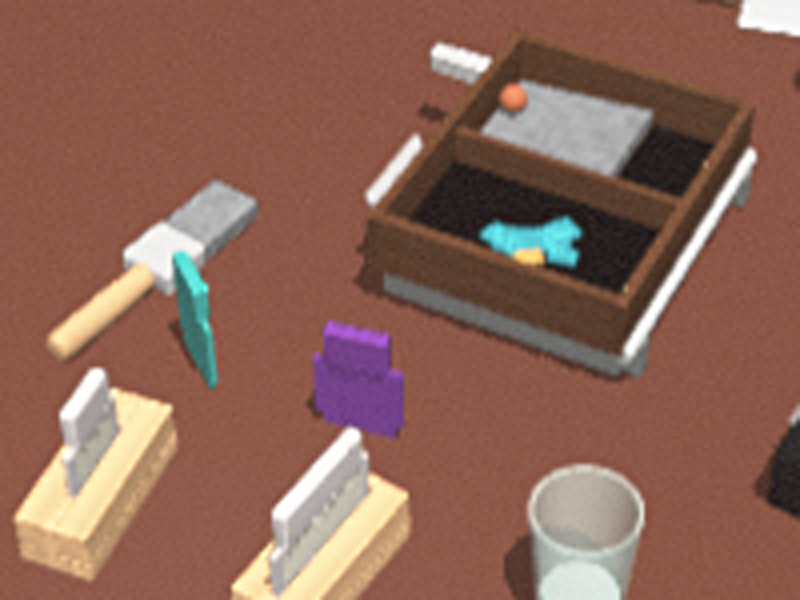

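The close-up shows the bead at the front of the left lane, the tab on the left and the lip on the right. The narrow holder is in the lower block, with its grip top at about zoom (328,407). Next I'll measure these.

Run:
```python
from h import *
np.set_printoptions(precision=4,suppress=True)
t=cam("top");s=cam("scene")
print("campos",rays(t,[[0,0]])[0],rays(s,[[0,0]])[0])
Z=lambda p,k,o:(np.array(p,float)+.5)/k-.5+o
r=onplane(t,Z([[48,518],[568,482],[530,64],[20,105]],6,[235,145]),.075); print("rim FL FR BR BL\n",r)
print("sides",[np.linalg.norm(r[i]-r[i-1]) for i in range(4)])
print("tab end c, base c",onplane(t,Z([[146,627],[138,513]],6,[235,145]),.070))
# brown rim mask
im=t["image"]; hsv=cv2.cvtColor(im,cv2.COLOR_RGB2HSV)
def rect(m,x0,y0,x1,y1,z,name):
    k=np.zeros_like(m);k[y0:y1,x0:x1]=m[y0:y1,x0:x1]
    c=max(cv2.findContours(k,0,2)[0],key=cv2.contourArea)
    b=cv2.boxPoints(cv2.minAreaRect(c)); P=onplane(t,b,z)
    print(name,"area",cv2.contourArea(c),"c",P.mean(0),"sides",np.linalg.norm(P[1]-P[0]),np.linalg.norm(P[2]-P[1]),"yaw",np.degrees(np.arctan2(*(P[1]-P[0])[1::-1])),"\n",b.tolist())
g=im.astype(int)
white=((g.min(2)>170)&(g.max(2)-g.min(2)<30)).astype(np.uint8)*255
rect(white,245,228,272,255,.070,"tab")
rect(white,290,222,325,238,.066,"lip")
rect(white,405,230,440,248,.096,"grip")
rect(white,385,175,432,195,.096,"widegrip")
wood=((g[:,:,0]>200)&(g[:,:,0]-g[:,:,2]>25)&(g[:,:,1]>150)).astype(np.uint8)*255
wood|=white
wood=cv2.morphologyEx(wood,cv2.MORPH_CLOSE,np.ones((7,7)))
rect(wood,385,222,452,262,.037,"block")
bead=((g[:,:,0]>180)&(g[:,:,1]<150)&(g[:,:,2]<110)).astype(np.uint8)*255
rect(bead,250,215,268,232,.065,"bead")
```

```text
campos [0.3183 0.0047 1.3376] [ 1.0699 -0.812   0.9583]
rim FL FR BR BL
 [[ 0.5023  0.1957  0.075 ]
 [ 0.5154 -0.0189  0.075 ]
 [ 0.6943 -0.0052  0.075 ]
 [ 0.6791  0.2112  0.075 ]]
sides [np.float64(0.1775285865966677), np.float64(0.2149462513813897), np.float64(0.1794128436338599), np.float64(0.216951129313606)]
tab end c, base c [[0.4575 0.1551 0.07  ]
 [0.5048 0.159  0.07  ]]
tab area 96.5 c [0.4824 0.1568 0.07  ] sides 0.015864623230644876 0.0453720824696429 yaw -86.00513210204078 
 [[254.48231506347656, 230.27056884765625], [260.8293762207031, 229.78231811523438], [262.2235107421875, 247.90585327148438], [255.87643432617188, 248.39410400390625]]
lip area 65.0 c [0.5032 0.0376 0.066 ] sides 0.06805925337511182 0.010956088075366856 yaw -83.61135665383378 
 [[292.6451416015625, 230.04258728027344], [319.85333251953125, 226.77760314941406], [320.37384033203125, 231.11512756347656], [293.1656494140625, 234.38011169433594]]
grip area 76.0 c [ 0.4783 -0.2505  0.096 ] sides 0.04520102319506486 0.013401408182631545 yaw -79.59835776490829 
 [[415.3461608886719, 236.73080444335938], [433.2308044433594, 233.15386962890625], [434.3077087402344, 238.53848266601562], [416.4230651855469, 242.11541748046875]]
widegrip area 150.5 c [ 0.6225 -0.2291  0.096 ] sides 0.0778069941755142 0.015361921307201428 yaw -90.40733097002793 
 [[398.0, 177.0], [429.0, 177.0], [429.0, 183.0], [398.0, 183.0]]
block area 791.0 c [ 0.4773 -0.2491  0.037 ] sides 0.1149304029834212 0.049151540583407705 yaw -79.53002114450956 
 [[396.0, 236.0], [439.4615478515625, 227.30770874023438], [443.23077392578125, 246.15386962890625], [399.76922607421875, 254.84616088867188]]
bead area 6.5 c [0.517  0.1582 0.065 ] sides 0.01036346370324837 0.014338789318608129 yaw -10.549232101067345 
 [[255.00001525878906, 226.99998474121094], [255.8076934814453, 222.96153259277344], [261.3846435546875, 224.07691955566406], [260.57696533203125, 228.11537170410156]]
```

```bash
cat >> h.py <<'E'
from scipy.spatial.transform import Rotation as Ro
def rel(targets,base=None):
    """targets: (x,y,z[m], roll,pitch,yaw[deg]) -> rows in tool axes of base pose"""
    if base is None:
        o=sensors.get_obs(); base=(*o["tool_pos"],*o["tool_rot"])
    B=Ro.from_euler("xyz",base[3:],degrees=True)
    for T in targets:
        p=B.inv().apply(np.array(T[:3])-base[:3])*1000
        r=(B.inv()*Ro.from_euler("xyz",T[3:],degrees=True)).as_rotvec()
        print("x %.1f y %.1f z %.1f rx %.4f ry %.4f rz %.4f"%(*p,*r))
E
python3 -c "
from h import *
rel([(.55,-.25,.25,180,0,4.2),(.477,.1565,.17,180,0,4.2),(.477,.1565,.051,180,0,4.2)])"
```

```text
x 414.2 y -210.0 z -19.7 rx -0.0006 ry 0.0002 rz 0.3155
x 500.8 y -613.8 z 60.5 rx -0.0006 ry 0.0002 rz 0.3155
x 500.8 y -613.7 z 179.5 rx -0.0006 ry 0.0002 rz 0.3155
```

Emit:
drive_tool(moves=[{"x": 207, "y": -105, "z": -20, "rz": 0.16, "fingers": -1}, {"x": 414, "y": -210, "z": -20, "rz": 0.315, "fingers": -1}, {"x": 414, "y": -210, "z": -20, "rz": 0.315, "fingers": -1}, {"x": 414, "y": -210, "z": -20, "rz": 0.315, "fingers": -1}, {"x": 414, "y": -210, "z": -20, "rz": 0.315, "fingers": -1}, {"x": 414, "y": -210, "z": -20, "rz": 0.315, "fingers": -1}, {"x": 414, "y": -210, "z": -20, "rz": 0.315, "fingers": -1}, {"x": 414, "y": -210, "z": -20, "rz": 0.315, "fingers": -1}, {"x": 501, "y": -614, "z": 60, "rz": 0.315, "fingers": -1}, {"x": 501, "y": -614, "z": 60, "rz": 0.315, "fingers": -1}, {"x": 501, "y": -614, "z": 60, "rz": 0.315, "fingers": -1}, {"x": 501, "y": -614, "z": 60, "rz": 0.315, "fingers": -1}, {"x": 501, "y": -614, "z": 60, "rz": 0.315, "fingers": -1}, {"x": 501, "y": -614, "z": 60, "rz": 0.315, "fingers": -1}, {"x": 501, "y": -614, "z": 60, "rz": 0.315, "fingers": -1}, {"x": 501, "y": -614, "z": 60, "rz": 0.315, "fingers": -1}, {"x": 501, "y": -614, "z": 60, "rz": 0.315, "fingers": -1}, {"x": 501, "y": -614, "z": 60, "rz": 0.315, "fingers": -1}])

```text
invalid input at $.moves[0]: expected keys x, y, z, rx, ry, rz, fingers
```

Emit:
drive_tool(moves=[{"x": 207, "y": -105, "z": -20, "rx": 0, "ry": 0, "rz": -0.16, "fingers": -1}, {"x": 414, "y": -210, "z": -20, "rx": 0, "ry": 0, "rz": 0.315, "fingers": -1}, {"x": 414, "y": -210, "z": -20, "rx": 0, "ry": 0, "rz": 0.315, "fingers": -1}, {"x": 414, "y": -210, "z": -20, "rx": 0, "ry": 0, "rz": 0.315, "fingers": -1}, {"x": 414, "y": -210, "z": -20, "rx": 0, "ry": 0, "rz": 0.315, "fingers": -1}, {"x": 414, "y": -210, "z": -20, "rx": 0, "ry": 0, "rz": 0.315, "fingers": -1}, {"x": 414, "y": -210, "z": -20, "rx": 0, "ry": 0, "rz": 0.315, "fingers": -1}, {"x": 414, "y": -210, "z": -20, "rx": 0, "ry": 0, "rz": 0.315, "fingers": -1}, {"x": 501, "y": -614, "z": 60, "rx": 0, "ry": 0, "rz": 0.315, "fingers": -1}, {"x": 501, "y": -614, "z": 60, "rx": 0, "ry": 0, "rz": 0.315, "fingers": -1}, {"x": 501, "y": -614, "z": 60, "rx": 0, "ry": 0, "rz": 0.315, "fingers": -1}, {"x": 501, "y": -614, "z": 60, "rx": 0, "ry": 0, "rz": 0.315, "fingers": -1}, {"x": 501, "y": -614, "z": 60, "rx": 0, "ry": 0, "rz": 0.315, "fingers": -1}, {"x": 501, "y": -614, "z": 60, "rx": 0, "ry": 0, "rz": 0.315, "fingers": -1}, {"x": 501, "y": -614, "z": 60, "rx": 0, "ry": 0, "rz": 0.315, "fingers": -1}, {"x": 501, "y": -614, "z": 60, "rx": 0, "ry": 0, "rz": 0.315, "fingers": -1}, {"x": 501, "y": -614, "z": 60, "rx": 0, "ry": 0, "rz": 0.315, "fingers": -1}, {"x": 501, "y": -614, "z": 60, "rx": 0, "ry": 0, "rz": 0.315, "fingers": -1}])

```text
time_s: 2.55
tool_pos: [0.4779, 0.155, 0.1707]
tool_rot: [180.0, -0.0, 4.1]
force: [1.2, 0.0, 0.5]
grip_width: 0.0868
grasp_force: 0.0
```

Run:
```python
from h import *
np.set_printoptions(precision=4,suppress=True)
w=cam("wrist"); cv2.imwrite("pics/w1.png",w["image"][:,:,::-1])
print(rays(w,[[0,0]])[0],w["fx"],w["cx"],w["cy"],w["k1"])
print("tab top ctr ends, lip",proj(w,[[.4597,.155,.07],[.5045,.159,.07],[.5032,.0376,.066],[.4770,.1565,.051]]))
```

```text
[0.5425 0.1605 0.3252] 309.9239765578005 313.1739491288764 195.54869243995506 -0.023969982752622094
tab top ctr ends, lip [[312.4106 216.5153]
 [311.4085 164.7847]
 [453.2101 175.78  ]
 [312.1327 191.8546]]
```

View pics/w1.png

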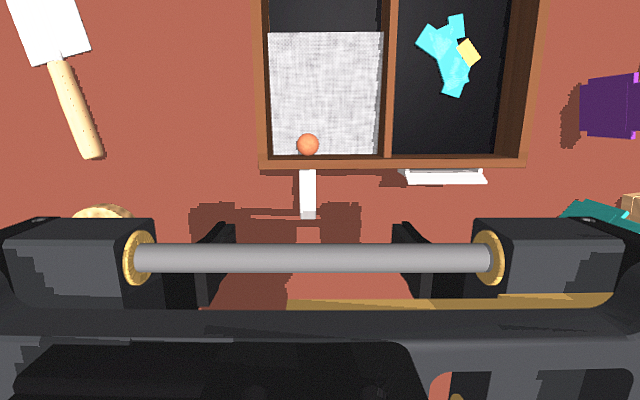

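The wrist view shows the tab at (308,169)–(308,211), the outer edge of the front rim from (260,167) to (526,163), and the lip from (402,172) to (488,183).

Run:
```python
from h import *
np.set_printoptions(precision=4,suppress=True)
im=cv2.imread("pics/w1.png")[:,:,::-1]; w=cam("wrist"); g=im.astype(int)
m=((g.min(2)>150)&(g.max(2)-g.min(2)<40)).astype(np.uint8)*255
for n,(x0,y0,x1,y1),z in (("tab",(295,160,325,225),.07),("lip",(392,160,500,190),.066)):
    k=np.zeros_like(m);k[y0:y1,x0:x1]=m[y0:y1,x0:x1]
    c=max(cv2.findContours(k,0,1)[0],key=cv2.contourArea)
    b=cv2.boxPoints(cv2.minAreaRect(c)); print(n,b.tolist(),"\n",onplane(w,b,z))
for r in range(166,190,2): 
    xs=np.where(m[r,392:500])[0]; print(r,(xs.min()+392,xs.max()+392) if len(xs) else None, end=" ")
# front rim outer edge: transitions in columns
for u in (280,340,370,400,440,480,510):
    print(u,[tuple(im[r,u]) for r in ()], [int(g[r,u].sum()) for r in range(150,192,2)])
```

```text
tab [[299.0, 169.0], [315.0, 169.0], [315.0, 218.0], [299.0, 218.0]] 
 [[0.5002 0.1691 0.07  ]
 [0.5012 0.1559 0.07  ]
 [0.4585 0.1528 0.07  ]
 [0.4575 0.1666 0.07  ]]
lip [[404.9189758300781, 169.0010986328125], [486.8094177246094, 167.89447021484375], [487.0138854980469, 183.02685546875], [405.1234436035156, 184.13348388671875]] 
 [[0.506  0.0799 0.066 ]
 [0.512  0.0101 0.066 ]
 [0.499  0.0072 0.066 ]
 [0.493  0.0778 0.066 ]]
166 None 168 (np.int64(479), np.int64(481)) 170 (np.int64(405), np.int64(482)) 172 (np.int64(405), np.int64(481)) 174 (np.int64(405), np.int64(482)) 176 (np.int64(406), np.int64(483)) 178 (np.int64(406), np.int64(485)) 180 (np.int64(407), np.int64(486)) 182 (np.int64(408), np.int64(487)) 184 (np.int64(408), np.int64(415)) 186 None 188 None 280 [] [672, 666, 642, 150, 211, 349, 377, 373, 361, 393, 232, 240, 247, 386, 379, 385, 379, 387, 385, 381, 380]
340 [] [709, 737, 333, 181, 188, 382, 379, 364, 358, 352, 248, 245, 233, 398, 382, 374, 383, 381, 384, 382, 382]
370 [] [703, 728, 257, 174, 191, 371, 367, 372, 357, 322, 235, 234, 211, 385, 380, 380, 379, 382, 383, 378, 379]
400 [] [93, 110, 156, 191, 179, 368, 360, 368, 365, 282, 413, 403, 224, 242, 236, 241, 245, 243, 219, 393, 379]
440 [] [108, 97, 166, 185, 171, 364, 362, 371, 369, 234, 453, 541, 761, 753, 758, 757, 765, 498, 206, 391, 387]
480 [] [80, 95, 167, 199, 234, 379, 374, 372, 360, 655, 765, 765, 760, 752, 758, 757, 765, 434, 373, 378, 380]
510 [] [145, 149, 152, 140, 299, 375, 374, 399, 382, 358, 381, 384, 382, 380, 378, 379, 379, 381, 386, 375, 380]
```

Run:
```python
from h import *
im=cv2.imread("pics/w1.png")[:,:,::-1]
zoom(im,250,140,290,90,2.7,"pics/w1z.png")
```

```text
(no output)
```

View pics/w1z.png

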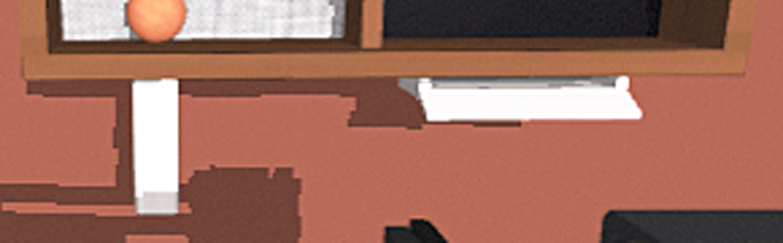

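Run:
```python
from h import *
np.set_printoptions(precision=4,suppress=True)
w=cam("wrist")
Z=lambda p:(np.array(p,float)+.5)/2.7-.5+[250,140]
f=onplane(w,Z([[22,79],[744,73]]),.075); l=onplane(w,Z([[427,120],[642,118]]),.066); tb=onplane(w,Z([[134,192],[179,191],[133,80],[178,80]]),.070)
print("front",f,np.linalg.norm(f[1]-f[0]),"\nlip",l,np.linalg.norm(l[1]-l[0]),"\ntab",tb)
d=f[0]-f[1]; yaw=np.degrees(np.arctan2(-d[0],d[1])); print("yaw",yaw)
n=Ro.from_euler("z",4.2,degrees=True).apply([1,0,0])
print("front mid",f.mean(0),"lip mid",l.mean(0),"lip out dist",(f.mean(0)-l.mean(0))@n)
print("tab end center",tb[:2].mean(0),"len out",(f.mean(0)-tb[:2].mean(0))@n)
y=np.array([-n[1],n[0],0]); print("lip lateral from front mid",(l.mean(0)-f.mean(0))@y,"tab lat",(tb[:2].mean(0)-f.mean(0))@y)
```

```text
front [[ 0.4986  0.2027  0.075 ]
 [ 0.5164 -0.0164  0.075 ]] 0.21976991621474296 
lip [[0.4931 0.0757 0.066 ]
 [0.4987 0.0069 0.066 ]] 0.06898781893746969 
tab [[0.4639 0.1669 0.07  ]
 [0.4653 0.1526 0.07  ]
 [0.4999 0.1694 0.07  ]
 [0.5009 0.1555 0.07  ]]
yaw 4.625664024016084
front mid [0.5075 0.0931 0.075 ] lip mid [0.4959 0.0413 0.066 ] lip out dist 0.015358296997782569
tab end center [0.4646 0.1597 0.07  ] len out 0.03789115047130122
lip lateral from front mid -0.05082523189758334 tab lat 0.06956636901557675
```

Emit:
drive_tool(moves=[{"x": -2, "y": -3.7, "z": 60, "rx": 0, "ry": 0, "rz": -0.007, "fingers": -1}, {"x": -2, "y": -3.7, "z": 100, "rx": 0, "ry": 0, "rz": -0.007, "fingers": -1}, {"x": -2, "y": -3.7, "z": 119.5, "rx": 0, "ry": 0, "rz": -0.007, "fingers": -1}, {"x": -2, "y": -3.7, "z": 119.5, "rx": 0, "ry": 0, "rz": -0.007, "fingers": -1}, {"x": -2, "y": -3.7, "z": 119.5, "rx": 0, "ry": 0, "rz": -0.007, "fingers": -1}, {"x": -2, "y": -3.7, "z": 119.5, "rx": 0, "ry": 0, "rz": -0.007, "fingers": 1}, {"x": -2, "y": -3.7, "z": 119.5, "rx": 0, "ry": 0, "rz": -0.007, "fingers": 1}, {"x": -2, "y": -3.7, "z": 119.5, "rx": 0, "ry": 0, "rz": -0.007, "fingers": 1}, {"x": -2, "y": -3.7, "z": 119.5, "rx": 0, "ry": 0, "rz": -0.007, "fingers": 1}, {"x": -2, "y": -3.7, "z": 119.5, "rx": 0, "ry": 0, "rz": -0.007, "fingers": 1}, {"x": -2, "y": -3.7, "z": 119.5, "rx": 0, "ry": 0, "rz": -0.007, "fingers": 1}], force=20)

```text
time_s: 4.08
tool_pos: [0.4749, 0.1601, 0.051]
tool_rot: [180.0, 0.0, 4.6]
force: [-0.0, 0.9, -0.3]
grip_width: 0.0352
grasp_force: 0.0
```

Run:
```python
import numpy as np
# TCP rel hinge (-207,+21) mm; tool axes: x fwd, z down (yaw equals tray's)
for d in (1,3,6,9,12,15,18,20,21):
    a=np.radians(d); x=-207*np.cos(a)+21*np.sin(a)+207; z=207*np.sin(a)+21*np.cos(a)-21
    print(d,"x %.1f z %.1f ry %.4f"%(x,-z,-a))
```

```text
1 x 0.4 z -3.6 ry -0.0175
3 x 1.4 z -10.8 ry -0.0524
6 x 3.3 z -21.5 ry -0.1047
9 x 5.8 z -32.1 ry -0.1571
12 x 8.9 z -42.6 ry -0.2094
15 x 12.5 z -52.9 ry -0.2618
18 x 16.6 z -62.9 ry -0.3142
20 x 19.7 z -69.5 ry -0.3491
21 x 21.3 z -72.8 ry -0.3665
```

Emit:
drive_tool(moves=[{"x": 0, "y": 0, "z": 0, "rx": 0, "ry": 0, "rz": 0, "fingers": 1}, {"x": 0, "y": 0, "z": 0, "rx": 0, "ry": 0, "rz": 0, "fingers": 1}, {"x": 0, "y": 0, "z": 0, "rx": 0, "ry": 0, "rz": 0, "fingers": 1}, {"x": 0, "y": 0, "z": 0, "rx": 0, "ry": 0, "rz": 0, "fingers": 1}, {"x": 0, "y": 0, "z": 0, "rx": 0, "ry": 0, "rz": 0, "fingers": 1}, {"x": 0, "y": 0, "z": 0, "rx": 0, "ry": 0, "rz": 0, "fingers": 1}])

```text
time_s: 4.82
tool_pos: [0.475, 0.1597, 0.051]
tool_rot: [180.0, 0.0, 4.6]
force: [-0.1, -1.8, 0.6]
grip_width: 0.0135
grasp_force: 20.0
```

Gripped, with 13.5 mm opening on the 14 mm bar. Now I'll lift.

Emit:
drive_tool(moves=[{"x": 0.4, "y": 0, "z": -3.6, "rx": 0, "ry": -0.0175, "rz": 0, "fingers": 1}, {"x": 1.4, "y": 0, "z": -10.8, "rx": 0, "ry": -0.0524, "rz": 0, "fingers": 1}, {"x": 2.3, "y": 0, "z": -16.2, "rx": 0, "ry": -0.0785, "rz": 0, "fingers": 1}, {"x": 3.3, "y": 0, "z": -21.5, "rx": 0, "ry": -0.1047, "rz": 0, "fingers": 1}, {"x": 4.6, "y": 0, "z": -26.8, "rx": 0, "ry": -0.131, "rz": 0, "fingers": 1}, {"x": 5.8, "y": 0, "z": -32.1, "rx": 0, "ry": -0.1571, "rz": 0, "fingers": 1}, {"x": 7.3, "y": 0, "z": -37.4, "rx": 0, "ry": -0.183, "rz": 0, "fingers": 1}, {"x": 8.9, "y": 0, "z": -42.6, "rx": 0, "ry": -0.2094, "rz": 0, "fingers": 1}, {"x": 10.7, "y": 0, "z": -47.8, "rx": 0, "ry": -0.2356, "rz": 0, "fingers": 1}, {"x": 12.5, "y": 0, "z": -52.9, "rx": 0, "ry": -0.2618, "rz": 0, "fingers": 1}, {"x": 14.5, "y": 0, "z": -57.9, "rx": 0, "ry": -0.288, "rz": 0, "fingers": 1}, {"x": 16.6, "y": 0, "z": -62.9, "rx": 0, "ry": -0.3142, "rz": 0, "fingers": 1}, {"x": 18.1, "y": 0, "z": -66.2, "rx": 0, "ry": -0.3316, "rz": 0, "fingers": 1}, {"x": 19.7, "y": 0, "z": -69.5, "rx": 0, "ry": -0.3491, "rz": 0, "fingers": 1}, {"x": 19.7, "y": 0, "z": -69.5, "rx": 0, "ry": -0.3491, "rz": 0, "fingers": 1}, {"x": 19.7, "y": 0, "z": -69.5, "rx": 0, "ry": -0.3491, "rz": 0, "fingers": 1}, {"x": 19.7, "y": 0, "z": -69.5, "rx": 0, "ry": -0.3491, "rz": 0, "fingers": 1}, {"x": 19.7, "y": 0, "z": -69.5, "rx": 0, "ry": -0.3491, "rz": 0, "fingers": 1}])

```text
time_s: 7.08
tool_pos: [0.4944, 0.1613, 0.1205]
tool_rot: [179.9, 20.0, 4.6]
force: [-2.8, -5.3, -0.6]
grip_width: 0.0136
grasp_force: 20.0
```

Run:
```python
from h import *
t=cam("top"); s=cam("scene")
a=cv2.resize(s["image"][130:250,290:420,::-1],None,fx=3,fy=3,interpolation=cv2.INTER_CUBIC)
b=cv2.resize(t["image"][140:260,230:360,::-1],None,fx=3,fy=3,interpolation=cv2.INTER_CUBIC)
cv2.imwrite("pics/lift.png",np.hstack([a,b]))
```

```text
(no output)
```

View pics/lift.png

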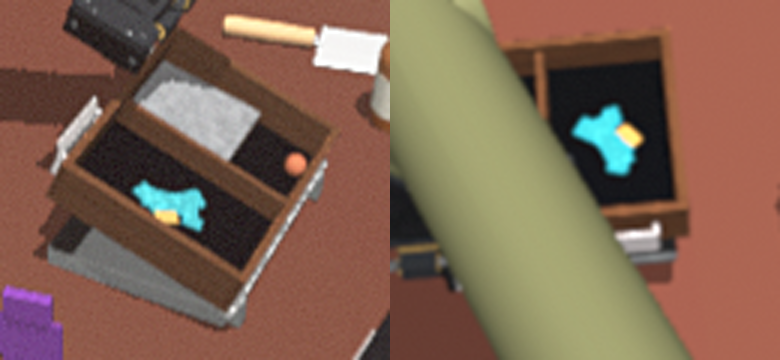

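The bead is in the trough, at (295,162) in the left crop, and the tray is at 20°. Now I'll lower it gently.

Run:
```python
import numpy as np
for d in (1,3,5,7,9,11,13,15,17,18.5,19.5,20,20.2):
    a=-np.radians(d); x=-207*np.cos(a)+21*np.sin(a)+207; z=207*np.sin(a)+21*np.cos(a)-21
    print(d,"x %.1f z %.1f ry %.4f"%(x,-z,-a))
```

```text
1 x -0.3 z 3.6 ry 0.0175
3 x -0.8 z 10.9 ry 0.0524
5 x -1.0 z 18.1 ry 0.0873
7 x -1.0 z 25.4 ry 0.1222
9 x -0.7 z 32.6 ry 0.1571
11 x -0.2 z 39.9 ry 0.1920
13 x 0.6 z 47.1 ry 0.2269
15 x 1.6 z 54.3 ry 0.2618
17 x 2.9 z 61.4 ry 0.2967
18.5 x 4.0 z 66.8 ry 0.3229
19.5 x 4.9 z 70.3 ry 0.3403
20 x 5.3 z 72.1 ry 0.3491
20.2 x 5.5 z 72.8 ry 0.3526
```

Emit:
drive_tool(moves=[{"x": -0.3, "y": 0, "z": 3.6, "rx": 0, "ry": 0.0175, "rz": 0, "fingers": 1}, {"x": -0.6, "y": 0, "z": 7.2, "rx": 0, "ry": 0.035, "rz": 0, "fingers": 1}, {"x": -0.8, "y": 0, "z": 10.9, "rx": 0, "ry": 0.0524, "rz": 0, "fingers": 1}, {"x": -1, "y": 0, "z": 18.1, "rx": 0, "ry": 0.0873, "rz": 0, "fingers": 1}, {"x": -1, "y": 0, "z": 25.4, "rx": 0, "ry": 0.1222, "rz": 0, "fingers": 1}, {"x": -0.7, "y": 0, "z": 32.6, "rx": 0, "ry": 0.1571, "rz": 0, "fingers": 1}, {"x": -0.2, "y": 0, "z": 39.9, "rx": 0, "ry": 0.192, "rz": 0, "fingers": 1}, {"x": 0.6, "y": 0, "z": 47.1, "rx": 0, "ry": 0.2269, "rz": 0, "fingers": 1}, {"x": 1.1, "y": 0, "z": 50.7, "rx": 0, "ry": 0.2443, "rz": 0, "fingers": 1}, {"x": 1.6, "y": 0, "z": 54.3, "rx": 0, "ry": 0.2618, "rz": 0, "fingers": 1}, {"x": 2.2, "y": 0, "z": 57.8, "rx": 0, "ry": 0.2793, "rz": 0, "fingers": 1}, {"x": 2.9, "y": 0, "z": 61.4, "rx": 0, "ry": 0.2967, "rz": 0, "fingers": 1}, {"x": 3.4, "y": 0, "z": 64.1, "rx": 0, "ry": 0.3098, "rz": 0, "fingers": 1}, {"x": 4, "y": 0, "z": 66.8, "rx": 0, "ry": 0.3229, "rz": 0, "fingers": 1}, {"x": 4.5, "y": 0, "z": 68.6, "rx": 0, "ry": 0.3316, "rz": 0, "fingers": 1}, {"x": 4.9, "y": 0, "z": 70.3, "rx": 0, "ry": 0.3403, "rz": 0, "fingers": 1}, {"x": 5.1, "y": 0, "z": 71.2, "rx": 0, "ry": 0.3447, "rz": 0, "fingers": 1}, {"x": 5.3, "y": 0, "z": 72.1, "rx": 0, "ry": 0.3491, "rz": 0, "fingers": 1}, {"x": 5.3, "y": 0, "z": 72.1, "rx": 0, "ry": 0.3491, "rz": 0, "fingers": 1}, {"x": 5.3, "y": 0, "z": 72.1, "rx": 0, "ry": 0.3491, "rz": 0, "fingers": 1}])

```text
time_s: 9.68
tool_pos: [0.475, 0.1597, 0.051]
tool_rot: [180.0, 0.0, 4.6]
force: [0.2, -5.0, -1.5]
grip_width: 0.0137
grasp_force: 20.0
```

Emit:
drive_tool(moves=[{"x": 0, "y": 0, "z": 0, "rx": 0, "ry": 0, "rz": 0, "fingers": -1}, {"x": 0, "y": 0, "z": 0, "rx": 0, "ry": 0, "rz": 0, "fingers": -1}, {"x": 0, "y": 0, "z": 0, "rx": 0, "ry": 0, "rz": 0, "fingers": -1}, {"x": 0, "y": 0, "z": 0, "rx": 0, "ry": 0, "rz": 0, "fingers": -1}, {"x": 0, "y": 0, "z": 0, "rx": 0, "ry": 0, "rz": 0, "fingers": -1}, {"x": 0, "y": 0, "z": -40, "rx": 0, "ry": 0, "rz": 0, "fingers": -1}, {"x": 0, "y": 0, "z": -100, "rx": 0, "ry": 0, "rz": 0, "fingers": -1}, {"x": 0, "y": 0, "z": -169, "rx": 0, "ry": 0, "rz": 0, "fingers": -1}, {"x": -30, "y": 408, "z": -169, "rx": 0, "ry": 0, "rz": -1.672, "fingers": -1}, {"x": -30, "y": 408, "z": -169, "rx": 0, "ry": 0, "rz": -1.672, "fingers": -1}, {"x": -30, "y": 408, "z": -169, "rx": 0, "ry": 0, "rz": -1.672, "fingers": -1}, {"x": -30, "y": 408, "z": -169, "rx": 0, "ry": 0, "rz": -1.672, "fingers": -1}, {"x": -30, "y": 408, "z": -169, "rx": 0, "ry": 0, "rz": -1.672, "fingers": -1}, {"x": -30, "y": 408, "z": -169, "rx": 0, "ry": 0, "rz": -1.672, "fingers": -1}, {"x": -30, "y": 408, "z": -169, "rx": 0, "ry": 0, "rz": -1.672, "fingers": -1}, {"x": -30, "y": 408, "z": -169, "rx": 0, "ry": 0, "rz": -1.672, "fingers": -1}, {"x": -30, "y": 408, "z": -169, "rx": 0, "ry": 0, "rz": -1.672, "fingers": -1}, {"x": -30, "y": 408, "z": -169, "rx": 0, "ry": 0, "rz": -1.672, "fingers": -1}, {"x": -30, "y": 408, "z": -169, "rx": 0, "ry": 0, "rz": -1.672, "fingers": -1}, {"x": -30, "y": 408, "z": -169, "rx": 0, "ry": 0, "rz": -1.672, "fingers": -1}])

```text
time_s: 12.18
tool_pos: [0.478, -0.2489, 0.22]
tool_rot: [180.0, 0.0, 100.3]
force: [1.4, 0.7, -0.1]
grip_width: 0.0866
grasp_force: 0.0
```

Run:
```python
from h import *
np.set_printoptions(precision=4,suppress=True)
w=cam("wrist");s=cam("scene")
cv2.imwrite("pics/w2.png",w["image"][:,:,::-1]); cv2.imwrite("pics/s2.png",s["image"][:,:,::-1])
print(rays(w,[[0,0]])[0]); P=proj(w,[[.478,-.25,.096]])[0]; print(P)
a=cv2.resize(s["image"][140:260,290:430,::-1],(350,300),interpolation=cv2.INTER_CUBIC)
b=cv2.resize(w["image"][:,:,::-1],(480,300))[:, 20:470]
cv2.imwrite("pics/c2.png",np.hstack([b,a]))
```

```text
[ 0.4647 -0.1828  0.3745]
[314.4737 193.6343]
```

View pics/c2.png

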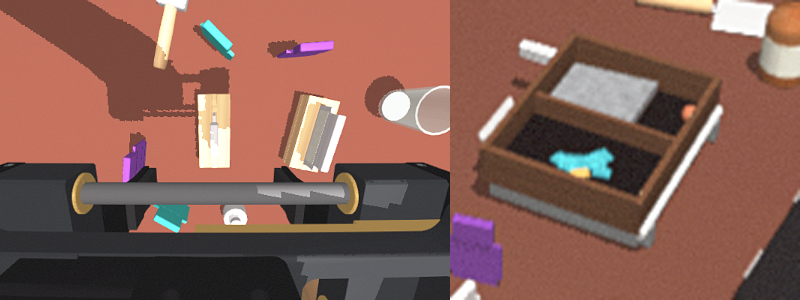

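The tray is level with the bead still in the trough. The holder is at about wrist pixel (311,167), so I'll measure it numerically.

Run:
```python
from h import *
np.set_printoptions(precision=4,suppress=True)
w=cam("wrist"); im=w["image"]; g=im.astype(int)
sat=g.max(2)-g.min(2)
# chars: # neutral bright, + neutral mid, o wood bright, . wood shadow, ' ' table
for r in range(120,228,2):
    s=""
    for u in range(280,346):
        R,G,B=g[r,u]; n=sat[r,u]<28
        s+= "#" if n and R>200 else "+" if n and R>90 else "-" if n else "o" if (G>150) else "." if G>R*.68 else " "
    print(r,s)
X=[[.478,-.25,.096],[.4773,-.2491,.037]]; print(proj(w,X))
```

```text
120                                                                   
122                                                                   
124                                                                   
126           o#########oooooooooooooooooooooooooooooooooo            
128           o#########oooooooooooooooooooooooooooooooooo            
130           o########ooooooooooooooooooooooooooooooooooo            
132           o##########ooooooooooooooooooooooooooooooooo            
134           o##########ooooooooooooooooooooooooooooooooo            
136           .o#########ooooooooooooooooooooooooooooooooo            
138            o########oooooooooooooooooooooooooooooooooo            
140            o########oooooooooooooooooooooooooooooooooo            
142            o########oooooooooooooooooooooooooooooooooo            
144            o#######ooooooooooooooooooooooooooooooooooo            
146            o#########ooooooooooooooooooooooooooooooooo            
148            ooooooooooooooooooooooooooooooooooooooooooo            
150            oooooooooooooooooooo
[... 2076 characters left out ...]
#o###             
210             o############oo#####################oo###             
212             o###########ooo#########o############o###             
214             o###########ooo#########o###########oo###             
216             o###########ooo#########o###########oo##o             
218             o###########oooo########o###########oo##o             
220             o############oo#########o###########oo##o             
222             o########################################             
224                                                                   
226                                                                   
[[314.4542 193.6183]
 [313.788  180.0337]]
```

Run:
```python
from h import *
np.set_printoptions(precision=4,suppress=True)
w=cam("wrist");t=cam("top");s=cam("scene")
o=sensors.get_obs();print(o["tool_pos"],o["tool_rot"])
print("wrist grip",onplane(w,[[300,190]],.096),"block",onplane(w,[[306.8,174]],.037), onplane(w,[[290.5,125],[322.5,125],[296,223],[321,223]],.037))
# purple/jar/etc as cross-check: weight knob, beaker? use mask centroid of purple & turquoise in scene/top
for n,c in (("scene",s),("top",t)):
    g=c["image"].astype(int)
    m=((g.min(2)>150)&(g.max(2)-g.min(2)<30)).astype(np.uint8)*255
    x0,y0,x1,y1=(222,232,246,275) if n=="scene" else (408,230,438,246)
    k=np.zeros_like(m);k[y0:y1,x0:x1]=m[y0:y1,x0:x1]
    ct=max(cv2.findContours(k,0,2)[0],key=cv2.contourArea); print(n,cv2.contourArea(ct),cv2.boundingRect(ct),ct.reshape(-1,2).tolist())
for X in ([.478,-.25,.096],[.467,-.246,.096]): print("pred",X,"scene",proj(s,X),"top",proj(t,X),"wrist",proj(w,X))
g=s["image"].astype(int)
for r in range(232,292):
    print(r,"".join("#" if min(p)>150 and max(p)-min(p)<28 else "+" if max(p)-min(p)<28 and min(p)>70 else "o" if p[1]>130 else "." if p[1]>.68*p[0] else " " for p in g[r,210:260]))
```

```text
[ 0.478  -0.2489  0.22  ] [-179.9997    0.0075  100.4089]
wrist grip [[ 0.4643 -0.249   0.096 ]] block [[ 0.4685 -0.2438  0.037 ]] [[ 0.4422 -0.1949  0.037 ]
 [ 0.4756 -0.1888  0.037 ]
 [ 0.4663 -0.3023  0.037 ]
 [ 0.4945 -0.2971  0.037 ]]
scene 147.5 (225, 238, 11, 31) [[232, 238], [232, 239], [231, 240], [231, 241], [230, 242], [229, 242], [228, 243], [228, 244], [225, 247], [225, 251], [226, 252], [226, 255], [227, 256], [227, 257], [226, 258], [226, 260], [227, 261], [227, 266], [228, 267], [228, 268], [229, 267], [229, 266], [231, 264], [231, 263], [233, 261], [233, 260], [234, 259], [234, 255], [233, 254], [232, 255], [231, 255], [230, 254], [233, 251], [232, 250], [232, 249], [231, 248], [231, 244], [233, 242], [233, 241], [235, 239], [235, 238]]
top 52.5 (416, 234, 17, 8) [[429, 234], [428, 235], [426, 235], [423, 238], [419, 238], [418, 239], [416, 239], [416, 240], [417, 241], [422, 241], [423, 240], [428, 240], [429, 239], [430, 239], [431, 238], [432, 238], [432, 237], [431, 236], [431, 235], [430, 235]]
pred [0.478, -0.25, 0.096] scene [[229.3512 244.2381]] top [[424.644
[... 2699 characters left out ...]
oooooooooooooooo.                   
279     .oooooooooooooooooooooooo..                   
280     .oooooooooooooooooooooooo.                    
281     .ooooooooooooooooooooooo.                     
282      ooooooooooooooooooooooo.                     
283      oooooooooooooooooooooo.                      
284      .ooooooooooooooooooooo                       
285        ..ooooooooooooooooo.                       
286            .ooooooooooooo.                        
287              ..oooooooooo                         
288                 ..oooooo.                         
289                   ..ooo.                          
290                       .                           
291
```

Run:
```python
import cv2
g=cv2.imread("pics/w2.png")[:,:,::-1].astype(int)
for r in (130,148,152,156,160,164,166,170,176,184,192,200,210,218):
    print(r,"B",[int(v) for v in g[r,288:326,2]])
for r in (156,160,166,176,192): print(r,"G",[int(v) for v in g[r,288:326,1]])
```

```text
130 B [56, 42, 152, 255, 243, 240, 241, 243, 245, 248, 240, 157, 149, 153, 150, 155, 149, 145, 151, 151, 146, 137, 157, 154, 157, 158, 144, 131, 153, 157, 158, 158, 162, 166, 160, 159, 157, 156]
148 B [60, 56, 63, 118, 169, 159, 157, 163, 162, 154, 153, 150, 155, 154, 151, 152, 150, 147, 147, 150, 148, 145, 173, 169, 170, 174, 171, 170, 158, 157, 156, 159, 163, 166, 161, 161, 156, 154]
152 B [62, 59, 64, 116, 169, 156, 155, 162, 160, 161, 159, 157, 156, 156, 150, 150, 147, 147, 147, 151, 145, 130, 170, 161, 163, 164, 155, 145, 161, 154, 154, 156, 162, 164, 161, 157, 157, 154]
156 B [57, 59, 53, 170, 255, 245, 251, 241, 153, 161, 161, 159, 160, 154, 149, 147, 148, 147, 147, 149, 138, 148, 228, 241, 239, 237, 183, 137, 159, 154, 156, 159, 162, 163, 160, 159, 156, 156]
160 B [57, 61, 47, 97, 163, 153, 154, 156, 161, 162, 161, 160, 157, 154, 148, 149, 145, 146, 147, 153, 133, 147, 238, 239, 236, 239, 205, 134, 158, 153, 153, 157, 163, 164, 162, 157, 156, 154]
164 B [65, 58, 50, 101, 166, 155, 153, 159, 161, 164, 159, 155, 157, 152, 148, 149, 147, 141, 141, 148, 162, 167, 166, 163, 161, 1
[... 1879 characters left out ...]
203, 205, 198, 198, 201, 210, 188, 175, 244, 237, 237, 236, 217, 193, 220, 212, 213, 217, 221, 221, 220, 214, 212, 209]
166 G [70, 68, 49, 224, 255, 255, 255, 211, 218, 221, 218, 216, 215, 210, 204, 202, 196, 200, 189, 151, 150, 158, 158, 158, 157, 159, 160, 159, 149, 182, 219, 218, 219, 222, 217, 218, 213, 207]
176 G [71, 67, 51, 212, 255, 255, 255, 255, 255, 214, 219, 214, 213, 210, 203, 199, 198, 193, 209, 255, 255, 255, 255, 255, 233, 237, 236, 232, 211, 246, 255, 255, 255, 255, 255, 255, 255, 255]
192 G [66, 70, 65, 78, 254, 255, 255, 255, 255, 255, 255, 255, 255, 255, 255, 255, 188, 190, 185, 242, 255, 255, 255, 255, 255, 255, 255, 255, 210, 246, 255, 255, 255, 255, 255, 255, 255, 255]
```

Run:
```python
from h import *
np.set_printoptions(precision=4,suppress=True)
w=cam("wrist")
P=onplane(w,[[311.8,189.7],[311.5,167.5],[312.2,211.5],[306.3,176],[316.8,176],[306.8,200],[317.5,200]],.096);print(P)
print("end faces plate row",onplane(w,[[312,150]],.068))
g=cv2.imread("pics/w2.png").astype(int)[:,:,::-1]
m=((g[:,:,1]>165)&(g[:,:,0]>180)).astype(np.uint8)*255; k=np.zeros_like(m); k[115:232,282:345]=m[115:232,282:345]
c=max(cv2.findContours(k,0,2)[0],key=cv2.contourArea); b=cv2.boxPoints(cv2.minAreaRect(c)); B=onplane(w,b,.037); print(b.tolist(),B,B.mean(0))
print([int(v) for v in g[196:228,312,2]])
rel([(P[0][0],P[0][1],.071,180,0,100.4)])
```

```text
[[ 0.4749 -0.2468  0.096 ]
 [ 0.4709 -0.2266  0.096 ]
 [ 0.4791 -0.2674  0.096 ]
 [ 0.4677 -0.2351  0.096 ]
 [ 0.4771 -0.2334  0.096 ]
 [ 0.4721 -0.2574  0.096 ]
 [ 0.4819 -0.2556  0.096 ]]
end faces plate row [[ 0.4689 -0.2138  0.068 ]]
[[290.0, 125.0], [333.0, 125.0], [333.0, 223.0], [290.0, 223.0]] [[ 0.4416 -0.1951  0.037 ]
 [ 0.4866 -0.1868  0.037 ]
 [ 0.5081 -0.2946  0.037 ]
 [ 0.4595 -0.3036  0.037 ]] [ 0.474 -0.245  0.037]
[255, 255, 255, 255, 255, 255, 255, 255, 255, 255, 255, 255, 255, 243, 245, 246, 246, 247, 247, 243, 237, 235, 240, 245, 247, 246, 255, 247, 83, 90, 94, 99]
x 2.6 y -2.7 z 149.0 rx 0.0000 ry 0.0002 rz 0.0002
```

Emit:
drive_tool(moves=[{"x": 2.6, "y": -2.7, "z": 60, "rx": 0, "ry": 0, "rz": -0.008, "fingers": -1}, {"x": 2.6, "y": -2.7, "z": 110, "rx": 0, "ry": 0, "rz": -0.008, "fingers": -1}, {"x": 2.6, "y": -2.7, "z": 148, "rx": 0, "ry": 0, "rz": -0.008, "fingers": -1}, {"x": 2.6, "y": -2.7, "z": 148, "rx": 0, "ry": 0, "rz": -0.008, "fingers": -1}, {"x": 2.6, "y": -2.7, "z": 148, "rx": 0, "ry": 0, "rz": -0.008, "fingers": 1}, {"x": 2.6, "y": -2.7, "z": 148, "rx": 0, "ry": 0, "rz": -0.008, "fingers": 1}, {"x": 2.6, "y": -2.7, "z": 148, "rx": 0, "ry": 0, "rz": -0.008, "fingers": 1}, {"x": 2.6, "y": -2.7, "z": 148, "rx": 0, "ry": 0, "rz": -0.008, "fingers": 1}, {"x": 2.6, "y": -2.7, "z": 148, "rx": 0, "ry": 0, "rz": -0.008, "fingers": 1}, {"x": 2.6, "y": -2.7, "z": 148, "rx": 0, "ry": 0, "rz": -0.008, "fingers": 1}, {"x": 2.6, "y": -2.7, "z": 148, "rx": 0, "ry": 0, "rz": -0.008, "fingers": 1}, {"x": 2.6, "y": -2.7, "z": 148, "rx": 0, "ry": 0, "rz": -0.008, "fingers": 1}, {"x": 2.6, "y": -2.7, "z": 148, "rx": 0, "ry": 0, "rz": -0.008, "fingers": 1}, {"x": 2.6, "y": -2.7, "z": 148, "rx": 0, "ry": 0, "rz": -0.008, "fingers": 1}, {"x": 2.6, "y": -2.7, "z": 148, "rx": 0, "ry": 0, "rz": -0.008, "fingers": 1}, {"x": 2.6, "y": -2.7, "z": 148, "rx": 0, "ry": 0, "rz": -0.008, "fingers": 1}], force=30)

```text
time_s: 14.52
tool_pos: [0.4748, -0.2469, 0.0719]
tool_rot: [-180.0, -0.0, 100.9]
force: [-0.1, 0.4, 0.0]
grip_width: 0.0098
grasp_force: 30.0
```

Emit:
drive_tool(moves=[{"x": 0, "y": 0, "z": 0, "rx": 0, "ry": 0, "rz": 0, "fingers": 1}, {"x": 0, "y": 0, "z": -6, "rx": 0, "ry": 0, "rz": 0, "fingers": 1}, {"x": 0, "y": 0, "z": -18, "rx": 0, "ry": 0, "rz": 0, "fingers": 1}, {"x": 0, "y": 0, "z": -32, "rx": 0, "ry": 0, "rz": 0, "fingers": 1}, {"x": 0, "y": 0, "z": -60, "rx": 0, "ry": 0, "rz": 0, "fingers": 1}, {"x": 0, "y": 0, "z": -98, "rx": 0, "ry": 0, "rz": 0, "fingers": 1}, {"x": 0, "y": 0, "z": -108, "rx": 0, "ry": 0, "rz": 0, "fingers": 1}, {"x": 46, "y": 15, "z": -108, "rx": 0, "ry": 0, "rz": 0.02, "fingers": 1}, {"x": 92, "y": 29, "z": -108, "rx": 0, "ry": 0, "rz": 0.04, "fingers": 1}, {"x": 138, "y": 43, "z": -108, "rx": 0, "ry": 0, "rz": 0.06, "fingers": 1}, {"x": 184, "y": 58, "z": -108, "rx": 0, "ry": 0, "rz": 0.08, "fingers": 1}, {"x": 230, "y": 72, "z": -108, "rx": 0, "ry": 0, "rz": 0.1, "fingers": 1}, {"x": 262, "y": 82, "z": -103, "rx": 0, "ry": 0, "rz": 0.11, "fingers": 1}, {"x": 277.4, "y": 87.3, "z": -98, "rx": 0, "ry": 0, "rz": 0.11, "fingers": 1}, {"x": 277.4, "y": 87.3, "z": -98, "rx": 0, "ry": 0, "rz": 0.11, "fingers": 1}, {"x": 277.4, "y": 87.3, "z": -98, "rx": 0, "ry": 0, "rz": 0.11, "fingers": 1}, {"x": 277.4, "y": 87.3, "z": -98, "rx": 0, "ry": 0, "rz": 0.11, "fingers": 1}], force=45)

```text
time_s: 16.65
tool_pos: [0.5083, 0.0406, 0.17]
tool_rot: [-180.0, 0.0, 94.5]
force: [-0.1, -0.3, -0.3]
grip_width: 0.0092
grasp_force: 45.0
```

Run:
```python
from h import *
np.set_printoptions(precision=4,suppress=True)
w=cam("wrist");s=cam("scene")
cv2.imwrite("pics/w3.png",w["image"][:,:,::-1]); cv2.imwrite("pics/s3.png",s["image"][:,:,::-1])
o=sensors.get_obs();print(o["tool_pos"],o["tool_rot"],o["grip_width"])
n=np.array([.9968,.0802,0]);y=np.array([-.0802,.9968,0]);C=np.array([.5081,.042,.035])
print("lip/wall left end at z .066,.075; holder bottom/top L",proj(w,[C+y*.031-n*3.5e-3+[0,0,.021],C+y*.034+n*.0035+[0,0,.04],C+y*.034-n*.0085+[0,0,.031],C+y*.023+[0,0,.075],C+y*.02+[0,0,.159]]))
print("scene slot",proj(s,[C,C+[0,0,.075]]))
a=cv2.resize(w["image"][90:240,230:400,::-1],None,fx=3,fy=3,interpolation=cv2.INTER_CUBIC)
b=cv2.resize(s["image"][130:230,280:380,::-1],(280,450),interpolation=cv2.INTER_CUBIC) 
b=cv2.resize(s["image"][120:250,275:355,::-1],(277,450),interpolation=cv2.INTER_CUBIC)
cv2.imwrite("pics/c3.png",np.hstack([a,b]))
```

```text
[0.5083 0.041  0.1701] [179.9952   0.0196  94.4909] 0.00961601284407247
lip/wall left end at z .066,.075; holder bottom/top L [[310.7601 158.649 ]
 [319.2414 157.9735]
 [304.6576 156.6289]
 [315.1627 179.899 ]
 [316.2701 223.5979]]
scene slot [[310.5475 195.4986]
 [310.181  173.8735]]
```

View pics/c3.png

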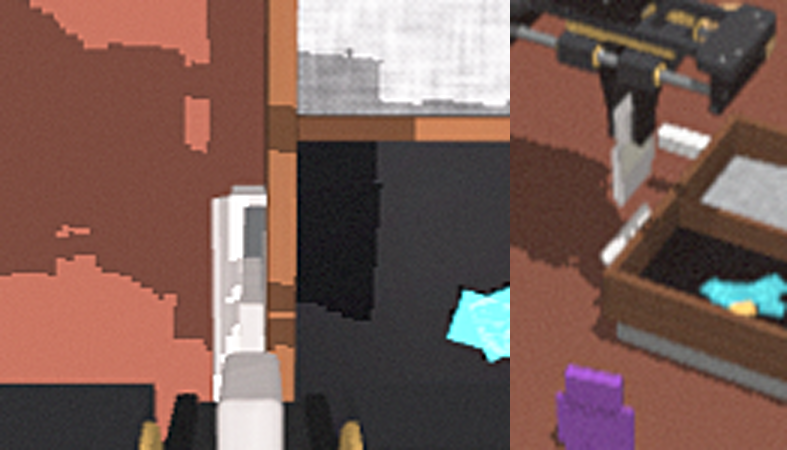

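The wrist view has the wall edge at (319,·) and the lip corner at (301,156), both as predicted. The holder's lower edge is centred at about (315,178), in line with the slot in x. Next I'll check the offset in y.

Run:
```python
from h import *
np.set_printoptions(precision=2,suppress=True)
w=cam("wrist"); g=w["image"].astype(int)
n=np.array([.9968,.0802,0]);y=np.array([-.0802,.9968,0]);H=np.array([.5083,.0408,.11])
for nm,a,z in (("bottom",.023,0),("notch",.023,.012),("shoulder bot",.028,.012),("shoulder top",.028,.056),("grip bot",.02,.056),("grip top",.02,.084)):
    print(nm,proj(w,H+y*a+[0,0,z])[0])
print("R",w["R"],"campos",rays(w,[[0,0]])[0])
for u in (312,314,316): print(u,[(r,int(g[r,u,1])) for r in range(150,236,1)])
```

```text
bottom [315.21 182.12]
notch [315.32 185.76]
shoulder bot [315.32 178.41]
shoulder top [315.87 194.39]
grip bot [315.86 208.93]
grip top [316.38 226.94]
R [[ 1.    0.08 -0.  ]
 [ 0.08 -0.97  0.25]
 [ 0.02 -0.24 -0.97]] campos [0.5  0.11 0.32]
312 [(150, 70), (151, 64), (152, 148), (153, 172), (154, 159), (155, 255), (156, 255), (157, 255), (158, 255), (159, 114), (160, 93), (161, 100), (162, 103), (163, 106), (164, 102), (165, 104), (166, 103), (167, 103), (168, 105), (169, 103), (170, 100), (171, 105), (172, 101), (173, 104), (174, 100), (175, 114), (176, 167), (177, 162), (178, 167), (179, 172), (180, 166), (181, 164), (182, 170), (183, 168), (184, 169), (185, 164), (186, 168), (187, 163), (188, 163), (189, 165), (190, 161), (191, 211), (192, 241), (193, 236), (194, 237), (195, 237), (196, 236), (197, 237), (198, 237), (199, 237), (200, 235), (201, 235), (202, 235), (203, 237), (204, 236), (205, 238), (206, 244), (207, 189), (208, 168), (209, 164), (210, 169), (211, 167), (212, 173), (213, 174), (214, 176), (215, 174), (216, 172), (217, 172), (218, 174), (219, 176), (220, 174), (22
[... 1546 characters left out ...]
57), (178, 163), (179, 165), (180, 161), (181, 158), (182, 165), (183, 163), (184, 166), (185, 158), (186, 163), (187, 163), (188, 164), (189, 162), (190, 161), (191, 211), (192, 246), (193, 243), (194, 243), (195, 242), (196, 243), (197, 244), (198, 242), (199, 243), (200, 243), (201, 241), (202, 245), (203, 245), (204, 245), (205, 245), (206, 252), (207, 195), (208, 166), (209, 166), (210, 169), (211, 170), (212, 174), (213, 172), (214, 175), (215, 176), (216, 172), (217, 175), (218, 172), (219, 172), (220, 171), (221, 166), (222, 173), (223, 208), (224, 234), (225, 234), (226, 236), (227, 236), (228, 237), (229, 236), (230, 237), (231, 236), (232, 237), (233, 237), (234, 236), (235, 236)]
```

Holder and slot agree to within about 0.5 mm in both axes. I'll descend straight down, slowly at the mouth.

Emit:
drive_tool(moves=[{"x": 0, "y": 0, "z": 15, "rx": 0, "ry": 0, "rz": 0, "fingers": 1}, {"x": 0, "y": 0, "z": 30, "rx": 0, "ry": 0, "rz": 0, "fingers": 1}, {"x": 0, "y": 0, "z": 40, "rx": 0, "ry": 0, "rz": 0, "fingers": 1}, {"x": 0, "y": 0, "z": 45, "rx": 0, "ry": 0, "rz": 0, "fingers": 1}, {"x": 0, "y": 0, "z": 50, "rx": 0, "ry": 0, "rz": 0, "fingers": 1}, {"x": 0, "y": 0, "z": 54, "rx": 0, "ry": 0, "rz": 0, "fingers": 1}, {"x": 0, "y": 0, "z": 58, "rx": 0, "ry": 0, "rz": 0, "fingers": 1}, {"x": 0, "y": 0, "z": 58, "rx": 0, "ry": 0, "rz": 0, "fingers": 1}, {"x": 0, "y": 0, "z": 58, "rx": 0, "ry": 0, "rz": 0, "fingers": 1}])

```text
time_s: 17.92
tool_pos: [0.5084, 0.042, 0.1121]
tool_rot: [180.0, 0.0, 94.6]
force: [0.4, -0.2, -0.0]
grip_width: 0.0103
grasp_force: 45.0
```

Emit:
drive_tool(moves=[{"x": 0, "y": 0, "z": 3, "rx": 0, "ry": 0, "rz": 0, "fingers": 1}, {"x": 0, "y": 0, "z": 6, "rx": 0, "ry": 0, "rz": 0, "fingers": 1}, {"x": 0, "y": 0, "z": 9, "rx": 0, "ry": 0, "rz": 0, "fingers": 1}, {"x": 0, "y": 0, "z": 12, "rx": 0, "ry": 0, "rz": 0, "fingers": 1}, {"x": 0, "y": 0, "z": 14, "rx": 0, "ry": 0, "rz": 0, "fingers": 1}, {"x": 0, "y": 0, "z": 14, "rx": 0, "ry": 0, "rz": 0, "fingers": 1}, {"x": 0, "y": 0, "z": 14, "rx": 0, "ry": 0, "rz": 0, "fingers": 1}])

```text
time_s: 18.8
tool_pos: [0.5083, 0.042, 0.0983]
tool_rot: [180.0, 0.0, 94.6]
force: [-1.2, -0.3, 4.8]
grip_width: 0.0097
grasp_force: 45.0
```

Emit:
drive_tool(moves=[{"x": 0, "y": 0, "z": 1.5, "rx": 0, "ry": 0, "rz": 0, "fingers": 1}, {"x": 0, "y": 0, "z": 3, "rx": 0, "ry": 0, "rz": 0, "fingers": 1}, {"x": 0, "y": 0, "z": 4, "rx": 0, "ry": 0, "rz": 0, "fingers": 1}, {"x": 0, "y": 0, "z": 4, "rx": 0, "ry": 0, "rz": 0, "fingers": 1}, {"x": 0, "y": 0, "z": 4, "rx": 0, "ry": 0, "rz": 0, "fingers": 1}])

```text
time_s: 19.42
tool_pos: [0.5085, 0.042, 0.0947]
tool_rot: [180.0, 0.0, 94.6]
force: [-2.5, -0.3, 8.6]
grip_width: 0.0098
grasp_force: 45.0
```

Emit:
drive_tool(moves=[{"x": 0, "y": 0, "z": 0.7, "rx": 0, "ry": 0, "rz": 0, "fingers": 1}, {"x": 0, "y": 0, "z": 1.2, "rx": 0, "ry": 0, "rz": 0, "fingers": 1}, {"x": 0, "y": 0, "z": 1.2, "rx": 0, "ry": 0, "rz": 0, "fingers": 1}, {"x": 0, "y": 0, "z": 1.2, "rx": 0, "ry": 0, "rz": 0, "fingers": 1}])

```text
time_s: 19.92
tool_pos: [0.5088, 0.0421, 0.0946]
tool_rot: [179.9, 0.0, 94.6]
force: [-4.8, -0.8, 15.4]
grip_width: 0.0096
grasp_force: 45.0
```

Pushing 1.2 mm further raised the force from 8.6 to 15.4 N with almost no movement, so the holder is on its stop. I'll hold briefly to check that it stays steady.

Emit:
drive_tool(moves=[{"x": 0, "y": 0, "z": 0, "rx": 0, "ry": 0, "rz": 0, "fingers": 1}, {"x": 0, "y": 0, "z": 0, "rx": 0, "ry": 0, "rz": 0, "fingers": 1}, {"x": 0, "y": 0, "z": 0, "rx": 0, "ry": 0, "rz": 0, "fingers": 1}, {"x": 0, "y": 0, "z": 0, "rx": 0, "ry": 0, "rz": 0, "fingers": 1}, {"x": 0, "y": 0, "z": 0, "rx": 0, "ry": 0, "rz": 0, "fingers": 1}, {"x": 0, "y": 0, "z": 0, "rx": 0, "ry": 0, "rz": 0, "fingers": 1}])

```text
time_s: 20.68
tool_pos: [0.5088, 0.042, 0.0946]
tool_rot: [179.9, 0.1, 94.6]
force: [-3.8, -1.1, 15.2]
grip_width: 0.0096
grasp_force: 45.0
```

Run:
```python
from h import *
s=cam("scene"); g=s["image"].astype(int)
m=((g[:,:,0]>150)&(g[:,:,1]<120)&(g[:,:,2]<90)); k=np.argwhere(m[140:240,300:410])
print("orange px",len(k),(k.mean(0)[::-1]+[300,140]) if len(k) else None)
o=sensors.get_obs(); print(o["force"],o["tool_pos"],o["grasp_force"])
from cell import workorder
if o["force"][2]>11: print(workorder.sign_off())
```

```text
orange px 16 [377.25  186.375]
[-4.08007614 -0.9510723  14.41837898] [0.50879139 0.04205143 0.09464631] 45.00447674654424
the job is handed in; nothing more can be done
None
```

The job is handed in at about 20.7 s: the tray was tipped to 20° and lowered level, the bead is in the rear trough, and the narrow holder is still gripped and pressed onto its stop with about 15 N.

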